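# Turn the test jig's hold-down bar end for end

### The arm

A 6-joint arm with a two-finger parallel gripper is mounted at the origin on the work surface. World frame = base frame: x ahead of the robot, y to its left, z up, the work surface at z = 0. Lengths are in mm, angles in rad, forces in N, time in s.
With the tool pointing down it reaches from about 150 to 775 mm from the base axis. Payload 6.1 kg.
Tool frame: the origin (TCP) lies midway between the tips of the shut fingers; the grasp point (between the pads) lies ctrl.hold_point_z behind it (ctrl.hold_point_z is the distance from the TCP to the grasp point, in mm); z points along the fingers, y is the line along which they close (so a half turn about z gives the same grasp; the last joint's range is limited). The gripper opens to 85 mm and grips with 20 to 120 N. Pads are 22 mm wide; open, the fingers measure 114 mm over their backs; the gripper's body (76 mm by 85 mm) begins 54 mm behind the grasp point. The pads swing forward as they close: fully open they stand 13 mm farther back than shut.
Start: joints at [-1.17, 0.126, -0.04, 1.405, 0, 1.571], TCP at [204.823, -483.379, 231.295] pointing down, gripper open.
Joint ranges: [-2.72, 2.72], [-0.95, 1.95], [-1.27, 1.35], [-1.78, 2.02], [-1.46, 1.47], [-3.14, 3.14]. Speed limits (rad/s): [2.39, 2.39, 3.01, 3.14, 3.14, 3.14].

### API

Orientations are given as a rotation vector (axis times angle).
In Python, from station import ctrl gives the robot as it stands.
- The arm moves only by the shell command python3 -m inch 'ROWS' [FORCE]. ROWS is JSON, a list of rows, each a list of 3 entries, a list of its own where there are three numbers: the shift along the tool's x, y, z in m, then the turn about the tool's z in rad, then the closure, from -1 (fully open) to 1 (shut). In form: [[[x, y, z], turn, grip], ...]. A call has 1 to 10 rows; each row is the pose to reach, as a shift and turn from the pose commanded when the call began, along the tool's axes at that moment; what a row does not reach only later rows make up. A row lasts 1/8 s, in which the tool goes at most 62.5 mm and 10.7 degrees, less where a joint would pass 70% of its speed; a pose out of reach is approached as far as the arm can. A call with a gripper value outside its range is refused whole. The fingers move at their own pace and stop on an object; FORCE is the grip in N (left out, the last holds). Time passes only in rows, so rows that repeat a pose let the fingers close. It gives the time, the measured TCP pose, the force, the opening and the grip force at its end, in the units of the state.
- ctrl.observe(): the state, without advancing time (a new reading comes with each control period).
- ctrl.camera(name): name is "scene" or "top" or "wrist"; returns a dict with "pixels" (400x640x3 uint8, red, green, blue), "K" (3x3 intrinsics, pixels), "world_from_camera" (4x4, takes a point from camera to world coordinates). Camera axes: x right, y down, z forward; pixel columns grow to the right and rows downward; lengths in mm; the calibration is good to about 2 mm. The wrist camera is an equidistant fisheye: a pixel r from the principal point sees the ray r / f radians off the axis. A picture is of the moment at which its call begins. There is no depth.
- ctrl.job_done(): hands the job in; it is judged then, once.
The state is a dict: "clock": time; "joint_positions": joint angles; "joint_vel": joint speeds; "effort": joint torques, N m; "ee_pos": TCP position; "tcp_rot": TCP orientation; "force": force on the tool from outside, world axes, zero at the start; "torque": the same for the moment, N m; "finger_gap": opening from 0.0 (shut) to 1.0 (fully open); "grasp_force": force on a finger pad.
Only numpy, scipy, OpenCV 4.12 (cv2) and the standard library are available. Lean on these libraries where they do the work, as an engineer would, in place of code of your own. Each camera call takes 0.05 s, during which the arm holds its last target. There are 200 camera calls.

### The job

The hold-down bar of the board test jig is parked back to front on its pivot pin: swing the slotted latch clear, lift the bar off, turn it end for end and refit it on the pin and the index stud, sitting fully down with its foot over the big chip. Then swing the latch fully home round the pin and let go. Do not knock the circuit board, and leave everything else on the jig and the bench where it is.

Things in the scene. Friction and masses are not known exactly. Their poses are not given: they have to be found in the camera images.
- jig: board test jig, fixed: black base plate 12 mm thick. Origin on the bench midway between pivot pin and index stud; x runs from pin to stud and on to the board nest, z up. Plate spans x -166 to 202, y -70 to 85 mm. Pin and stud are at x -40 and x 40, y 0, on round bosses of 28 mm diameter, top z 46, which carry the bar. Apart from bosses, latch and nest nothing fixed on it is above z 28
- board: circuit board under test, 100 x 90 mm, fixed level in the grey nest at jig (138, 0) mm; upper face at jig z 30, parts on it up to z 42. Origin at the centre of its underside. Round guide posts of 8 mm diameter, tops at z 60, stand round it at jig (84, +-32), (138, +-51.5), (192, 0) mm
- pin_tip (a point): top of the pivot pin (the taller one), 10 mm in diameter, jig (-40, 0), top 76 mm above the bench; cylindrical up to 66 mm, then tapering to 4 mm
- stud_tip (a point): top of the index stud (the shorter one), 10 mm in diameter, jig (40, 0), top 63 mm above the bench; cylindrical up to 55 mm, then tapering to 4 mm
- chip_top (a point): centre of the upper face of the big chip (22 mm square) in the middle of the board, 33 mm above the bench, 178 mm from the pin axis
- holddown: hold-down bar: aluminium, 12 mm thick, 212 mm long, 0.13 to 0.27 kg, loose. Origin on its underside midway between its two equal 12 mm through holes (x -40, 40); x points to the foot end. 28 mm wide from x -62 to 62, then 20 mm wide to x 150. Centre of mass near x 39. Starts seated with its x against the jig's x; properly fitted they agree and its underside is at z 46 mm
- foot_tip (a point): centre of the underside of the bar's round rubber foot, 14 mm in diameter, at bar x 138, hanging 12 mm below the bar's underside (a screw head stands 5 mm above the bar there)
- hole_foot_side (a point): centre of the bar's hole nearer the foot, at the underside; on the pivot pin at the start, belongs on the stud when properly fitted
- hole_plain_side (a point): centre of the bar's other hole, at the underside; on the stud at the start, belongs on the pivot pin when properly fitted
- latch (a joint): angle of the slotted swing latch (C-washer 5 mm thick, 2 mm above the seated bar) about its 20 mm thick post at jig (-40, 62): 0 = fully home, slot round the pin, over the bar; opens clockwise from above to its stop at 1.6, slotted end to jig -x; clear of the bar beyond 1.1. Starts at 0 to 0.3. Slight friction (1 to 2 N at the knob), stays where left. Slotted end reaches 79 mm from the post
- latch_knob (a point): top centre of the latch's upright black round knob, 13 mm in diameter, 24 mm tall, foot 65 mm and top 89 mm above the bench, 30 mm from the latch axis: at latch angle a it stands at jig x = -40 - 30 sin a, y = 62 - 30 cos a (mm)
- helping_hand: bystander: helping-hand stand, round iron foot 54 mm in diameter, 10 mm post, 166 mm tall, cross bar 80 mm long at 160 mm with two clips hanging to 125 mm; loose. Stands beside the jig at mid-length, about 122 mm from the line of pin and stud, on either side. Origin at the centre of its underside
- solder_spool: bystander: spool of solder standing on end, 52 mm in diameter, 48 mm tall; beside the jig opposite the helping hand. Origin at the centre of its underside
- fine_screwdriver: bystander: fine screwdriver 122 mm long, 12 mm thick, lying on the jig plate along x at about y -48 mm. Origin under its middle
- pin_vial: bystander: small vial, 19 mm in diameter, 39 mm tall, standing on the jig plate at about jig (52, -52) mm. Origin at the centre of its underside
- multimeter: bystander: handheld multimeter 175 x 82 x 38 mm on the bench. Origin at the centre of its underside
- screw_tray: bystander: small white tray 110 x 75 x 25 mm on the bench. Origin at the centre of its underside
- pliers: bystander: pliers lying on the bench, about 150 mm long, 12 mm high. Origin at the rivet, on the bench
- part_reel: bystander: component reel lying flat on the bench, 128 mm in diameter, 13 mm thick. Origin at the centre of its underside
Mind the look-alikes: they are no part of the job. There is more than one size of the holddown; the one meant has the size given above.

How it is judged (in metres and radians):
On the way, in this order (a step that is already met when the one before it is completed fails the run):
1. the latch is swung clear of the bar (value of joint latch above 1 rad), for 0.2 s.
2. the bar is lifted right off the pin and the stud (z of holddown in the frame of jig above 0.078 m and value of joint latch above 0.9 rad), for 0.1 s.
3. the bar is refitted the other way round, fully down on pin and stud, its foot over the chip (horizontal distance between hole_plain_side and pin_tip below 0.003 m and horizontal distance between hole_foot_side and stud_tip below 0.003 m and horizontal distance between foot_tip and chip_top below 0.005 m and z of holddown in the frame of jig between 0.044 and 0.048 m and angle between holddown's own z axis and vertical below 0.03 rad), for 0.2 s.
At the end, for the whole second after the job is handed in: Bar level (0.03 rad) and fully down (underside 44 to 48 mm above the bench), plain-side hole within 3 mm of the pin axis, foot-side hole within 3 mm of the stud axis, foot within 5 mm of the chip centre; latch closed to under 0.15 rad; bar at rest and let go (all of step 3 and value of joint latch below 0.15 rad and linear speed of holddown below 0.02 m/s and contact force between the fingers and holddown below 0.1 N); the robot touches nothing.
It fails at once if the circuit board is knocked or leaned on (more than 20 N) (contact force between board and anything else above 20 N).
It fails at once if a bystander is knocked away (moved more than 20 mm) (distance of any of helping_hand, solder_spool, fine_screwdriver, pin_vial, multimeter, screw_tray, pliers, part_reel from where it was at the start of the episode above 0.02 m).
It fails at once if the helping hand, the spool or the vial is tipped over (angle between any of helping_hand, solder_spool, pin_vial's own z axis and vertical above 0.5 rad).
It also fails if it takes over 72 s, if anything falls off the work surface, if the arm or the gripper's body presses on something with over 40 N, if the wrist force passes 120 N, or if a joint passes its speed limit or range.

## Working session

There is one attempt and no reset: what is moved stays moved. The work goes in short steps, Python scripts to look and compute and a shell command to move; the robot and the scene stay as the last step left them, time stands still between calls to the robot, and variables do not carry over. Pictures are saved under pics/ and viewed, at most 10 in all, crops included, and the job is handed in when it is done.

```bash
ls; mkdir -p pics; python3 - <<'E'
from station import ctrl
import cv2,numpy as np
print(ctrl.hold_point_z, ctrl.observe())
for n in ("top","scene"):
    c=ctrl.camera(n); cv2.imwrite(f"pics/{n}0.png",c["pixels"][...,::-1]); np.savez(f"{n}0.npz",**c); print(n,c["K"].tolist(),c["world_from_camera"].round(3).tolist())
E
```

```text
pics
18.700000000000003 {'clock': 0.0, 'joint_positions': array([-1.17000039e+00,  1.26392604e-01, -4.05929318e-02,  1.40542956e+00,
       -2.20772233e-05,  1.57077354e+00]), 'joint_vel': array([ 0.00130364, -0.00084096, -0.00037742, -0.00061475, -0.0004248 ,
       -0.00041992]), 'effort': array([ 2.88685590e-05, -4.35917222e+01,  3.52922058e+01,  1.73417054e-02,
       -1.23675268e-04, -1.31187920e-05]), 'ee_pos': array([ 204.66209488, -483.01592084,  230.52877994]), 'tcp_rot': array([-3.07716384e+00, -6.25083561e-01,  5.39843555e-04]), 'force': array([-0.17608861, -0.09759689,  0.92173164]), 'torque': array([ 0.05565838,  0.05475394, -0.02347805]), 'grasp_force': 0.0, 'finger_gap': 1.000002146259715}
top [[404.2518031149468, 0.0, 326.11497635490946], [0.0, 404.2518031149468, 208.84867365031488], [0.0, 0.0, 1.0]] [[0.013, -0.998, 0.066, 397.285], [-1.0, -0.013, -0.007, 5.067], [0.008, -0.066, -0.998, 1403.294], [0.0, 0.0, 0.0, 1.0]]
scene [[478.8825142136589, 0.0, 324.9707615737665], [0.0, 478.8825142136589, 199.9545306377114], [0.0, 0.0, 1.0]] [[0.663, 0.448, -0.599, 1248.265], [0.748, -0.398, 0.531, -690.282], [-0.001, -0.801, -0.599, 830.681], [0.0, 0.0, 0.0, 1.0]]
```

View pics/top0.png

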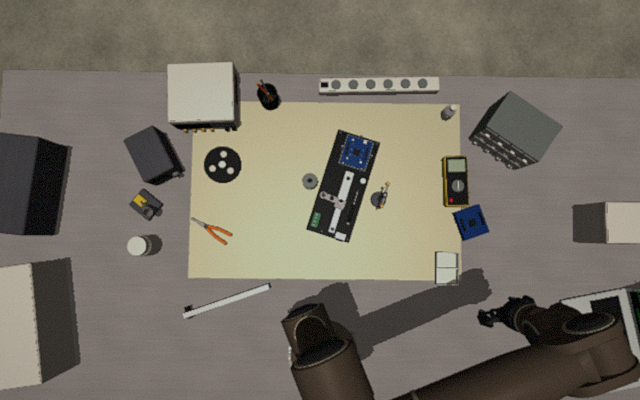

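View pics/scene0.png

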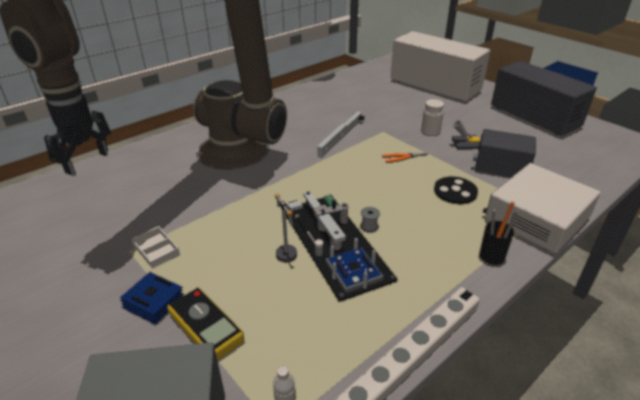

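The top view shows the jig from (310,240) to (375,135), with the board at (358,152), the helping hand at (380,198) and the spool at (310,181). Bar candidates are the white bar on the jig, about (340,205), and a longer bar loose on the bench at (227,300). The seated one fits the description. I'll check it in a close crop.

```bash
python3 - <<'E'
import cv2
i=cv2.imread("pics/top0.png")[125:250,290:410]
j=cv2.imread("pics/scene0.png")[180:305,265:405]
a=cv2.resize(i,None,fx=4.7,fy=4.7,interpolation=cv2.INTER_CUBIC)
cv2.imwrite("pics/c1.png",a)
E
```

```text
(no output)
```

View pics/c1.png

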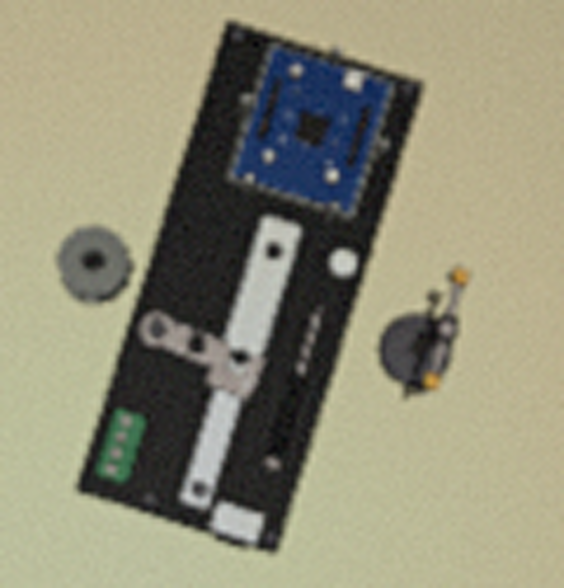

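The crop shows the seated bar with its narrow end toward the base, foot screw at (199,489), stud at (273,250) and pin at (239,357). The latch lies over the pin, with its post at (157,330) and knob at (197,345). The vial is at (343,263) and the helping hand is on the −y side. This is the bar the task means. Next I fit the jig pose to these points.

```bash
cat > h.py <<'E'
import numpy as np,cv2
from scipy.optimize import least_squares
from scipy.spatial.transform import Rotation as R
def jw(p,P):
    P=np.atleast_2d(P).astype(float);c,s=np.cos(p[2]),np.sin(p[2])
    return np.c_[p[0]+c*P[:,0]-s*P[:,1],p[1]+s*P[:,0]+c*P[:,1],P[:,2]]
def proj(K,T,W):
    Ti=np.linalg.inv(T);C=W@Ti[:3,:3].T+Ti[:3,3];q=C@K.T;return q[:,:2]/q[:,2:]
def fish(K,T,W):
    Ti=np.linalg.inv(T);C=W@Ti[:3,:3].T+Ti[:3,3]
    r=np.hypot(C[:,0],C[:,1]);th=np.arctan2(r,C[:,2]);d=C[:,:2]/np.maximum(r,1e-9)[:,None]
    return np.c_[K[0,0]*th*d[:,0]+K[0,2],K[1,1]*th*d[:,1]+K[1,2]]
def delta(o,target,yaw):
    """shift in tool axes [m] and turn for a tool-down pose: TCP at target, tool x along yaw"""
    Rt=R.from_rotvec(o["tcp_rot"]).as_matrix()
    d=Rt.T@(np.array(target)-o["ee_pos"])/1000
    cur=np.arctan2(Rt[1,0],Rt[0,0]); t=-(yaw-cur)   # tool z down
    return d.round(4),((t+np.pi/2)%np.pi-np.pi/2).round(4),cur
E
python3 - <<'E'
from h import *
d=np.load("top0.npz");K,T=d["K"],d["world_from_camera"]
J=[(202,85,12),(202,-70,12),(-166,-70,12),(-166,85,12),(40,0,63),(-40,0,76),(138,0,33),(-138,0,63),(-40,62,60)]
c=np.array([(229,22),(423,82),(275,550),(79,489),(273,250),(239,357),(313,127),(199,489),(157,330)])
px=(c+.5)/4.7-.5+[290,125]
r=least_squares(lambda p:((proj(K,T,jw(p,J))-px)).ravel(),[400,0,-.3],x_scale=[100,100,.1],loss='soft_l1')
p=r.x;print(p,(proj(K,T,jw(p,J))-px).round(2).tolist())
np.save("jig.npy",p)
for n,P in dict(pin=(-40,0,76),stud=(40,0,63),knob=(-40,32,89),foot=(-138,0,58)).items():print(n,jw(p,P).round(1),np.linalg.norm(jw(p,P)[0,:2]))
from station import ctrl;print(delta(ctrl.observe(),[*jw(p,(-20,20,0))[0,:2],300],p[2]))
E
```

```text
[ 5.52864703e+02 -6.41933803e+01 -2.96403961e-01] [[-0.51, -0.7], [0.53, -0.08], [0.33, 1.11], [-0.96, 0.33], [0.28, -0.11], [0.46, -0.5], [-0.19, 0.3], [-0.14, -0.16], [-0.01, 0.02]]
pin [[514.6 -52.5  76. ]] 517.2810763110929
stud [[591.1 -75.9  63. ]] 595.9703247879739
knob [[524.  -21.9  89. ]] 524.4133460352501
foot [[420.9 -23.9  58. ]] 421.5597106752729
(array([ 0.4815, -0.2781, -0.069 ]), np.float64(0.6972), np.float64(0.40080064708744906))
```

```bash
python3 - <<'E'
from h import *
from station import ctrl
p=np.load("jig.npy");print(delta(ctrl.observe(),[*jw(p,(-10,10,0))[0,:2],270],p[2]+np.pi/2))
E
```

```text
(array([ 0.4827, -0.264 , -0.039 ]), np.float64(-0.8736), np.float64(0.40080064708744906))
```

```bash
python3 -m inch '[[[0.05,-0.03,-0.04],-0.1,-1],[[0.48,-0.264,-0.04],-0.874,-1],[[0.48,-0.264,-0.04],-0.874,-1],[[0.48,-0.264,-0.04],-0.874,-1],[[0.48,-0.264,-0.04],-0.874,-1],[[0.48,-0.264,-0.04],-0.874,-1],[[0.48,-0.264,-0.04],-0.874,-1],[[0.48,-0.264,-0.04],-0.874,-1],[[0.48,-0.264,-0.04],-0.874,-1],[[0.48,-0.264,-0.04],-0.874,-1]]'
python3 -m inch '[[[0,0,0],0,-1]]'
python3 - <<'E'
from h import *
from station import ctrl
p=np.load("jig.npy");print(delta(ctrl.observe(),[*jw(p,(-10,10,0))[0,:2],270],p[2]+np.pi/2),ctrl.observe()["joint_positions"])
E
```

```text
clock: 1.35
ee_pos: [545.4, -49.8, 269.8]
tcp_rot: [-2.518, -1.875, 0.002]
force: [-0.5, -0.8, -0.8]
finger_gap: 0.998
grasp_force: 0.0
clock: 1.48
ee_pos: [543.5, -52.9, 270.7]
tcp_rot: [-2.523, -1.87, 0.002]
force: [-0.3, -1.0, -0.4]
finger_gap: 0.999
grasp_force: 0.0
(array([0.002 , 0.0023, 0.0007]), np.float64(0.0012), np.float64(1.2755574749201108)) [-9.68863561e-02  1.71744314e-01  1.00475390e-01  1.50096833e+00
 -3.66413953e-04  1.76914952e+00]
```

```bash
python3 - <<'E'
from h import *
from station import ctrl
c=ctrl.camera("wrist");np.savez("w1.npz",**c);i=c["pixels"][...,::-1].copy();print(c["K"],c["world_from_camera"])
p=np.load("jig.npy");J=[(-40,0,76),(40,0,63),(138,0,33),(-138,0,63),(-40,62,60),(-40,32,89)]
q=fish(c["K"],c["world_from_camera"],jw(p,J));print(q.round(1).tolist())
lo=np.floor(q.min(0)-20).clip(0).astype(int);hi=np.ceil(q.max(0)+20).astype(int)
print(lo,hi);cr=i[lo[1]:hi[1],lo[0]:hi[0]];f=min(800/cr.shape[1],600/cr.shape[0]);print(f,cr.shape)
cv2.imwrite("pics/w1.png",cv2.resize(cr,None,fx=f,fy=f,interpolation=cv2.INTER_CUBIC))
E
```

```text
[[309.70691629   0.         325.50450364]
 [  0.         309.70691629 195.00010889]
 [  0.           0.           1.        ]] [[ 9.56872608e-01 -2.79250435e-01 -8.00874943e-02  5.62908824e+02]
 [-2.90496912e-01 -9.22150881e-01 -2.55439420e-01  1.04557707e+01]
 [-2.52118441e-03  2.67688154e-01 -9.63502307e-01  4.13173407e+02]
 [ 0.00000000e+00  0.00000000e+00  0.00000000e+00  1.00000000e+00]]
[[301.3, 178.3], [371.0, 176.1], [440.8, 172.2], [221.4, 176.3], [301.7, 122.0], [299.9, 151.3]]
[201 101] [461 199]
3.076923076923077 (98, 260, 3)
```

View pics/w1.png

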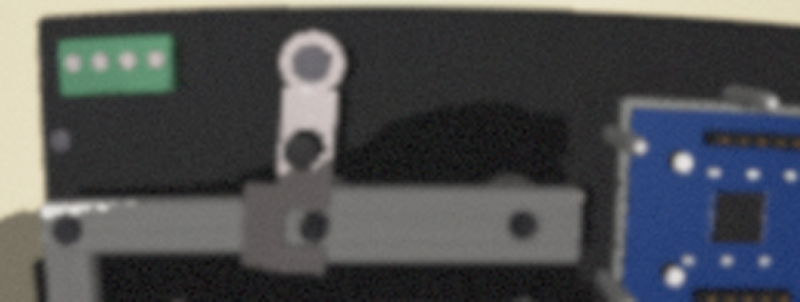

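The wrist crop shows the foot screw at (67,230), the pin at (315,226), the stud at (523,224), the chip at (738,218), the post at (311,62) and the knob at (303,149). All agree with the fit to within a few pixels, and the latch is close to 0.

```bash
python3 - <<'E'
from h import *
from station import ctrl
d=np.load("top0.npz");w=np.load("w1.npz")
J=[(202,85,12),(202,-70,12),(-166,-70,12),(-166,85,12),(40,0,63),(-40,0,76),(138,0,33),(-138,0,63),(-40,62,60)]
c=np.array([(229,22),(423,82),(275,550),(79,489),(273,250),(239,357),(313,127),(199,489),(157,330)])
px=(c+.5)/4.7-.5+[290,125]
J2=[(-138,0,63),(-40,0,76),(40,0,63),(138,0,33),(-40,62,60)]
c2=(np.array([(67,230),(315,226),(523,224),(738,218),(311,62)])+.5)/3.077-.5+[201,101]
k=(np.array([303,149])+.5)/3.077-.5+[201,101]
def f(p,full=0):
    a=(proj(d["K"],d["world_from_camera"],jw(p,J))-px)*3.3
    b=(fish(w["K"],w["world_from_camera"],jw(p,J2))-c2)*1.1
    g=(fish(w["K"],w["world_from_camera"],jw(p,[(-40-30*np.sin(p[3]),62-30*np.cos(p[3]),89)]))-k)*1.0
    return (a,b,g) if full else np.r_[a.ravel(),b.ravel(),g.ravel()]
r=least_squares(f,[553,-64,-.296,.05],x_scale=[100,100,.1,.1],loss='soft_l1')
p=r.x;print(p);a,b,g=f(p,1);print(b.round(1).tolist(),g.round(1));np.save("jig.npy",p[:3])
kn=jw(p,(-40-30*np.sin(p[3]),62-30*np.cos(p[3]),0))[0];print(kn)
print(delta(ctrl.observe(),[*kn[:2],67.5],p[2]+np.pi/2))
E
```

```text
[ 5.53163106e+02 -6.33415203e+01 -2.97420274e-01  2.78675743e-02]
[[-1.1, 0.1], [-1.9, 3.6], [0.5, 2.1], [0.4, 0.2], [0.1, 0.4]] [[-0.   1.4]]
[523.50122535 -20.76816319   0.        ]
(array([ 0.0257, -0.0283,  0.2036]), np.float64(0.0009), np.float64(1.2742949977090112))
```

```bash
python3 -m inch '[[[0.0257,-0.0283,0.05],0,-1],[[0.0257,-0.0283,0.1],0,-1],[[0.0257,-0.0283,0.15],0,-1],[[0.0257,-0.0283,0.19],0,-1],[[0.0257,-0.0283,0.202],0,0],[[0.0257,-0.0283,0.202],0,1],[[0.0257,-0.0283,0.202],0,1],[[0.0257,-0.0283,0.202],0,1],[[0.0257,-0.0283,0.202],0,1],[[0.0257,-0.0283,0.202],0,1]]' 20
python3 -m inch '[[[0,0,0],0,1],[[0,0,0],0,1],[[0,0,0],0,1]]'
```

```text
clock: 2.78
ee_pos: [525.0, -20.4, 71.0]
tcp_rot: [2.523, 1.868, 0.002]
force: [-2.4, -1.7, 6.2]
finger_gap: 0.142
grasp_force: 20.4
clock: 3.15
ee_pos: [525.0, -20.4, 70.9]
tcp_rot: [2.523, 1.868, 0.002]
force: [-1.6, -0.3, 5.6]
finger_gap: 0.143
grasp_force: 20.4
```

```bash
python3 -m inch '[[[0.0008,-0.0059,0],0,1],[[0.003,-0.0121,0],0,1],[[0.0061,-0.0173,0],0,1],[[0.0102,-0.0216,0],0,1],[[0.0151,-0.0251,0],0,1],[[0.0205,-0.0276,0],0,1],[[0.0264,-0.0289,0],0,1],[[0.0264,-0.0289,0],0,1],[[0.0264,-0.0289,0],0,1]]'
python3 -m inch '[[[0,0,0],0,-1],[[0,0,0],0,-1],[[0,0,0],0,-1],[[0,0,0],0,-1],[[0,0,-0.06],0,-1],[[0,0,-0.12],0,-1],[[0,0,-0.12],0,-1]]'
python3 - <<'E'
from h import *
from station import ctrl
p=np.load("jig.npy");print(delta(ctrl.observe(),[*jw(p,(0,0,0))[0,:2],230],p[2]+np.pi))
E
```

```text
clock: 4.28
ee_pos: [505.6, 12.7, 70.9]
tcp_rot: [2.522, 1.867, 0.002]
force: [0.9, -3.7, 5.4]
finger_gap: 0.142
grasp_force: 22.8
clock: 5.15
ee_pos: [506.8, 13.6, 194.4]
tcp_rot: [2.521, 1.867, 0.011]
force: [-0.0, 0.2, -0.3]
finger_gap: 0.999
grasp_force: 0.0
(array([-0.06  ,  0.067 , -0.0352]), np.float64(-1.5693), np.float64(1.274899465053525))
```

```bash
python3 -m inch '[[[-0.06,0.067,-0.035],-1.569,-1],[[-0.06,0.067,-0.035],-1.569,-1],[[-0.06,0.067,-0.035],-1.569,-1],[[-0.06,0.067,-0.035],-1.569,-1],[[-0.06,0.067,-0.035],-1.569,-1],[[-0.06,0.067,-0.035],-1.569,-1],[[-0.06,0.067,-0.035],-1.569,-1],[[-0.06,0.067,-0.035],-1.569,-1],[[-0.06,0.067,-0.035],-1.569,-1],[[-0.06,0.067,-0.035],-1.569,-1]]'
python3 -m inch '[[[0,0,0],0,-1],[[0,0,0],0,-1]]'
python3 - <<'E'
from h import *
from station import ctrl
c=ctrl.camera("wrist");np.savez("w2.npz",**c);i=c["pixels"][...,::-1].copy()
p=np.load("jig.npy");J=[(-40,0,76),(40,0,63),(138,0,33),(-138,0,63),(-40,62,60),(-70,62,89)]
q=fish(c["K"],c["world_from_camera"],jw(p,J));print(q.round(1).tolist())
lo=np.floor(q.min(0)-20).clip(0).astype(int);hi=np.ceil(q.max(0)+20).astype(int)
cr=i[lo[1]:hi[1],lo[0]:hi[0]];f=min(800/cr.shape[1],600/cr.shape[0]);print(lo,hi,f,cr.shape,((q-lo+.5)*f-.5).round().tolist())
cv2.imwrite("pics/w2.png",cv2.resize(cr,None,fx=f,fy=f,interpolation=cv2.INTER_CUBIC))
print(delta(ctrl.observe(),[*jw(p,(0,0,0))[0,:2],230],p[2]+np.pi),ctrl.observe()["joint_positions"][5])
E
```

```text
clock: 6.4
ee_pos: [550.5, -63.4, 223.4]
tcp_rot: [-0.467, -3.105, 0.0]
force: [0.1, -0.4, -0.2]
finger_gap: 1.001
grasp_force: 0.0
clock: 6.65
ee_pos: [550.8, -63.4, 224.1]
tcp_rot: [-0.467, -3.106, -0.0]
force: [0.2, 0.0, 1.0]
finger_gap: 0.997
grasp_force: 0.0
[[327.8, 143.4], [327.6, 219.3], [327.3, 284.4], [327.7, 43.4], [389.4, 142.5], [396.7, 113.0]]
[307  23] [417 305] 2.127659574468085 (282, 110, 3) [[45.0, 257.0], [44.0, 418.0], [44.0, 557.0], [45.0, 44.0], [176.0, 255.0], [191.0, 192.0]]
(array([-0.0022,  0.0008, -0.0058]), np.float64(-0.001), np.float64(2.8432177827601657)) 0.18368077837919014
```

View pics/w2.png

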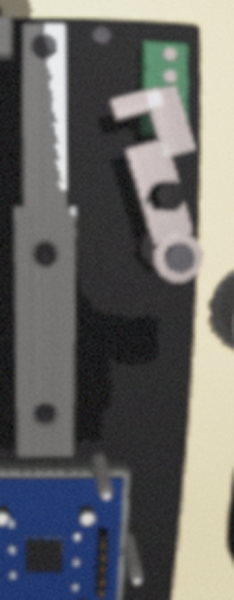

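The latch is now about 1.3 rad open. The knob is at (165,196) and its slotted end is well clear of the bar. The pin at (45,254), stud at (45,413) and foot screw at (44,46) all match the prediction. I'll descend to the bar next.

```bash
python3 -m inch '[[[-0.002,0.001,0.05],0,-0.2],[[-0.002,0.001,0.1],0,-0.2],[[-0.002,0.001,0.12],0,-0.2],[[-0.002,0.001,0.12],0,-0.2],[[-0.002,0.001,0.12],0,-0.2],[[-0.002,0.001,0.12],0,-0.2]]'
cat > st.py <<'E'
from h import *
from station import ctrl
import sys
p=np.load("jig.npy");o=ctrl.observe()
z=float(sys.argv[1]);s=float(sys.argv[2])
print(delta(o,[*jw(p,(0,0,0))[0,:2],z],p[2]+s*np.pi),o["ee_pos"].round(1),o["force"].round(1),o["torque"].round(2),o["finger_gap"].round(3),o["joint_positions"][5].round(3))
E
python3 st.py 35 1; python3 -m inch '[[[0,0,0],0,-0.2],[[0,0,0],0,-0.2]]'; python3 st.py 35 1
```

```text
clock: 7.45
ee_pos: [554.1, -63.2, 105.9]
tcp_rot: [0.466, 3.104, 0.0]
force: [0.4, 0.4, 0.4]
finger_gap: 0.599
grasp_force: 0.0
clock: 7.7
ee_pos: [553.3, -63.1, 104.8]
tcp_rot: [0.466, 3.106, 0.0]
force: [0.1, 0.6, 0.1]
finger_gap: 0.598
grasp_force: 0.0Traceback (most recent call last):
  File "st.py", line 6, in <module>
    print(delta(o,[*jw(p,(0,0,0))[0,:2],z],p[2]+s*np.pi),o["ee_pos"].round(1),o["force"].round(1),o["torque"].round(2),o["finger_gap"].round(3),o["joint_positions"][5].round(3))
                                                                                                                       ^^^^^^^^^^^^^^^^^^^^^
AttributeError: 'float' object has no attribute 'round'
Traceback (most recent call last):
  File "st.py", line 6, in <module>
    print(delta(o,[*jw(p,(0,0,0))[0,:2],z],p[2]+s*np.pi),o["ee_pos"].round(1),o["force"].round(1),o["torque"].round(2),o["finger_gap"].round(3),o["joint_positions"][5].round(3))
                                                                                                                       ^^^^^^^^^^^^^^^^^^^^^
AttributeError: 'float' object has no attribute 'round'
```

```bash
sed -i 's/o\["finger_gap"\].round(3)/o["finger_gap"]/' st.py; python3 -m inch '[[[0,0,0.03],0,-0.2],[[0,0,0.06],0,-0.2],[[0,0,0.07],0,-0.2],[[0,0,0.07],0,-0.2],[[0,0,0.07],0,-0.2]]'; python3 st.py 35 1;  python3 -m inch '[[[0,0,0],0,0.4],[[0,0,0],0,1],[[0,0,0],0,1],[[0,0,0],0,1],[[0,0,0],0,1]]' 20;python3 st.py 35 1
```

```text
clock: 8.32
ee_pos: [554.0, -63.2, 35.5]
tcp_rot: [0.466, 3.105, 0.0]
force: [-0.1, 0.8, 0.1]
finger_gap: 0.603
grasp_force: 0.0
(array([ 0.0007, -0.0004,  0.0005]), np.float64(-0.0004), np.float64(2.8437807212322044)) [554.  -63.2  35.5] [-0.1  0.8  0.1] [ 0.02 -0.01  0.01] 0.6025815179323221 0.184
clock: 8.95
ee_pos: [553.9, -62.9, 35.4]
tcp_rot: [0.465, 3.105, 0.001]
force: [-0.1, 0.5, 6.1]
finger_gap: 0.324
grasp_force: 22.7
(array([ 0.0006, -0.0006,  0.0004]), np.float64(-0.0002), np.float64(2.8439659268454958)) [553.9 -62.9  35.4] [-0.1  0.5  6.1] [ 0.3  -0.02  0.06] 0.3239811310591476 0.184
```

```bash
python3 -m inch '[[[0,0,0],0,1],[[0,0,0],0,1],[[0,0,-0.01],0,1],[[0,0,-0.025],0,1],[[0,0,-0.04],0,1],[[0,0,-0.06],0,1],[[0,0,-0.1],0,1],[[0,0,-0.14],0,1],[[0,0,-0.16],0,1],[[0,0,-0.16],0,1]]' 80;  python3 -m inch '[[[0,0,0],0,1],[[0,0,0],0,1]]';python3 st.py 195 1
python3 - <<'E'
from h import *
from station import ctrl
c=ctrl.camera("wrist");np.savez("w3.npz",**c);i=c["pixels"][...,::-1].copy()
s=ctrl.camera("scene")["pixels"][120:320,220:420,::-1]
cv2.imwrite("pics/w3.png",np.hstack([i[:400,220:470],cv2.resize(s,(400,400),interpolation=cv2.INTER_CUBIC)]))
E
```

```text
clock: 10.2
ee_pos: [553.7, -63.4, 196.6]
tcp_rot: [0.466, 3.103, -0.001]
force: [-0.4, -0.3, -1.3]
finger_gap: 0.312
grasp_force: 79.5
clock: 10.45
ee_pos: [552.3, -63.1, 192.9]
tcp_rot: [-0.466, -3.104, 0.0]
force: [0.0, 0.2, -1.7]
finger_gap: 0.307
grasp_force: 79.5
(array([-0.0009, -0.    , -0.0021]), np.float64(-0.0005), np.float64(2.8437038669312904)) [552.3 -63.1 192.9] [ 0.   0.2 -1.7] [-0.02 -0.03 -0.02] 0.3074203237884224 0.184
```

View pics/w3.png

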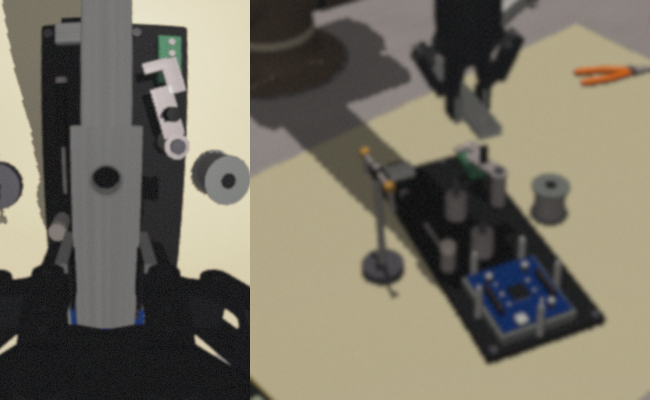

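The bar is held level about 160 mm up. Its hole is at (106,178) in the wrist crop, the scene crop shows both bosses free, and nothing is disturbed. Now I turn it end for end.

```bash
python3 - <<'E'
from h import *
w=np.load("w3.npz");from station import ctrl
o=ctrl.observe();Rt=R.from_rotvec(o["tcp_rot"]).as_matrix()
for x in (38,40,42):
  print(x,fish(w["K"],w["world_from_camera"],np.array([Rt@np.array([x,0,z])+o["ee_pos"] for z in (-10.6,-22.6)])).round(1).tolist())
E
python3 -m inch '[[[0,0,0],-0.18,1],[[0,0,0],-0.36,1],[[0,0,0],-0.54,1],[[0,0,0],-0.72,1],[[0,0,0],-0.9,1],[[0,0,0],-1.08,1],[[0,0,0],-1.26,1],[[0,0,0],-1.44,1],[[0,0,0],-1.5708,1],[[0,0,0],-1.5708,1]]'
python3 -m inch '[[[0,0,0],-0.18,1],[[0,0,0],-0.36,1],[[0,0,0],-0.54,1],[[0,0,0],-0.72,1],[[0,0,0],-0.9,1],[[0,0,0],-1.08,1],[[0,0,0],-1.26,1],[[0,0,0],-1.44,1],[[0,0,0],-1.5708,1],[[0,0,0],-1.5708,1]]'
python3 -m inch '[[[0,0,0],0,1],[[0,0,0],0,1]]';python3 st.py 195 2
python3 - <<'E'
from h import *
from station import ctrl
c=ctrl.camera("wrist");np.savez("w4.npz",**c);i=c["pixels"][...,::-1].copy()
p=np.load("jig.npy");print(fish(c["K"],c["world_from_camera"],jw(p,[(-40,0,76),(40,0,63),(138,0,33),(-138,0,46),(-40,62,60)])).round(1).tolist())
cv2.imwrite("pics/w4.png",cv2.resize(i[:300,190:460],None,fx=2,fy=2,interpolation=cv2.INTER_CUBIC))
E
```

```text
38 [[328.5, 180.4], [328.8, 187.0]]
40 [[328.6, 175.9], [328.8, 182.1]]
42 [[328.6, 171.4], [328.8, 177.2]]
clock: 11.8
ee_pos: [552.8, -63.0, 193.8]
tcp_rot: [1.865, -2.527, -0.001]
force: [-0.1, -0.1, -1.2]
finger_gap: 0.311
grasp_force: 79.5
clock: 13.05
ee_pos: [552.9, -63.1, 194.0]
tcp_rot: [3.106, -0.471, -0.001]
force: [-0.0, 0.2, -1.2]
finger_gap: 0.308
grasp_force: 79.5
clock: 13.3
ee_pos: [553.0, -63.1, 194.2]
tcp_rot: [3.106, -0.469, -0.0]
force: [-0.3, 0.3, -0.4]
finger_gap: 0.308
grasp_force: 79.5
(array([ 0.0002,  0.0002, -0.0008]), np.float64(-0.0021), np.float64(-0.2995350004712235)) [553.  -63.1 194.2] [-0.3  0.3 -0.4] [ 0.05 -0.01 -0.01] 0.3078440744499484 -2.956
[[324.2, 231.9], [324.0, 141.7], [324.0, 40.1], [324.6, 301.5], [260.4, 225.2]]
```

View pics/w4.png

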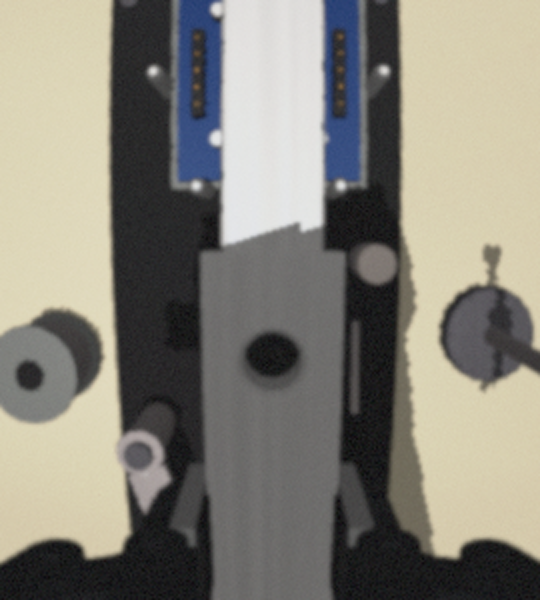

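The wrist view shows the bar turned, its foot end toward the board and the hole at (273,355). The guide-post tops are at (196,187), (341,186), (152,72) and (383,72), and the latch post is at (138,455). I'll check the jig pose against these.

```bash
python3 - <<'E'
from h import *
w=np.load("w4.npz");K,T=w["K"],w["world_from_camera"];p0=np.load("jig.npy")
J=[(84,32,60),(84,-32,60),(138,51.5,60),(138,-51.5,60),(-40,62,60)]
m=(np.array([(196,187),(341,186),(152,72),(383,72),(138,455)])+.5)/2-.5+[190,0]
print((fish(K,T,jw(p0,J))-m).round(1).tolist())
r=least_squares(lambda p:(fish(K,T,jw(p,J))-m).ravel(),p0,x_scale=[100,100,.1]);print("w4",r.x,r.cost)
w=np.load("w2.npz");K2,T2=w["K"],w["world_from_camera"]
J2=[(84,32,60),(138,51.5,60),(-40,62,60),(-138,0,63),(138,0,33)]
m2=(np.array([(106,495),(137,580),(179,257),(44,46),(44,556)])+.5)/2.12766-.5+[307,23]
print((fish(K2,T2,jw(p0,J2))-m2).round(1).tolist())
r2=least_squares(lambda p:(fish(K2,T2,jw(p,J2))-m2).ravel(),p0,x_scale=[100,100,.1]);print("w2",r2.x,r2.cost,(fish(K2,T2,jw(r2.x,J2))-m2).round(1).tolist())
q=(r.x+r2.x)/2;print(q,jw([0,0,-p0[2]],[*(q-p0)[:2],0]))
E
```

```text
[[-0.0, -0.4], [-0.0, -0.1], [0.3, -0.3], [0.5, -0.7], [1.7, -2.0]]
w4 [ 5.52735459e+02 -6.25140780e+01 -3.00195928e-01] 2.285560344582241
[[-0.0, 0.2], [-0.2, 0.3], [-1.4, -1.0], [0.3, -1.0], [-0.1, 0.3]]
w2 [ 5.53619747e+02 -6.31129648e+01 -2.97569561e-01] 1.7422638414128089 [[0.2, 0.5], [0.1, 0.5], [-1.1, -0.6], [0.6, -0.6], [0.2, 0.6]]
[ 5.53177603e+02 -6.28135214e+01 -2.98882745e-01] [[-0.14087227  0.50906584  0.        ]]
```

```bash
python3 -m inch '[[[-0.0005,0,0.04],-0.001,1],[[-0.0005,0,0.08],-0.001,1],[[-0.0005,0,0.11],-0.001,1],[[-0.0005,0,0.124],-0.001,1],[[-0.0005,0,0.124],-0.001,1],[[-0.0005,0,0.124],-0.001,1],[[-0.0005,0,0.124],-0.001,1],[[-0.0005,0,0.124],-0.001,1]]' 50; python3 st.py 70 2;python3 -m inch '[[[0,0,0],0,1]]';python3 st.py 70 2
```

```text
clock: 14.35
ee_pos: [553.1, -63.0, 71.1]
tcp_rot: [-3.107, 0.465, -0.002]
force: [0.3, 0.0, -0.8]
finger_gap: 0.311
grasp_force: 79.5
(array([0.0002, 0.0003, 0.0011]), np.float64(0.0006), np.float64(-0.2968386930371707)) [553.1 -63.   71.1] [ 0.3  0.  -0.8] [0.02 0.07 0.01] 0.3107030259459809 -2.958
clock: 14.48
ee_pos: [552.8, -63.0, 70.7]
tcp_rot: [-3.107, 0.465, -0.001]
force: [-0.5, 0.2, -1.5]
finger_gap: 0.309
grasp_force: 79.5
(array([0.0005, 0.0002, 0.0007]), np.float64(0.0006), np.float64(-0.2968512596242886)) [552.8 -63.   70.7] [-0.5  0.2 -1.5] [ 0.01  0.09 -0.01] 0.30866325201707273 -2.958
```

```bash
python3 -m inch '[[[0,0,0.005],0,1],[[0,0,0.01],0,1],[[0,0,0.013],0,1],[[0,0,0.013],0,1]]' 40; python3 st.py 70 2;python3 -m inch '[[[0,0,0.003],0,1],[[0,0,0.006],0,1],[[0,0,0.006],0,1]]';python3 st.py 70 2
```

```text
clock: 14.98
ee_pos: [552.8, -62.8, 57.1]
tcp_rot: [-3.107, 0.464, -0.0]
force: [2.0, -0.4, -2.5]
finger_gap: 0.308
grasp_force: 79.5
(array([ 0.0005,  0.0004, -0.0129]), np.float64(0.0007), np.float64(-0.2967620135949739)) [552.8 -62.8  57.1] [ 2.  -0.4 -2.5] [ 0.14 -0.21 -0.11] 0.30794902503242955 -2.958
clock: 15.35
ee_pos: [553.4, -62.8, 51.5]
tcp_rot: [-3.106, 0.464, -0.002]
force: [5.4, 1.7, 0.2]
finger_gap: 0.31
grasp_force: 79.6
(array([-0.    ,  0.0006, -0.0185]), np.float64(0.0007), np.float64(-0.29673371929147807)) [553.4 -62.8  51.5] [5.4 1.7 0.2] [ 0.42 -0.99 -0.13] 0.3100254329212854 -2.958
```

```bash
python3 -m inch '[[[0.0005,-0.0002,0],0,1],[[0.0005,-0.0002,0.002],0,1],[[0.0005,-0.0002,0.004],0,1],[[0.0005,-0.0002,0.006],0,1],[[0.0005,-0.0002,0.006],0,1]]'; python3 st.py 35 2
```

```text
clock: 15.98
ee_pos: [553.5, -62.8, 45.3]
tcp_rot: [-3.107, 0.464, -0.001]
force: [5.2, 3.4, -0.2]
finger_gap: 0.307
grasp_force: 79.8
(array([-0.0002,  0.0006,  0.0103]), np.float64(0.0007), np.float64(-0.29671769999342174)) [553.5 -62.8  45.3] [ 5.2  3.4 -0.2] [ 0.56 -0.9  -0.22] 0.3073829388858324 -2.958
```

Both are engaged with only small lateral forces, so I continue down to the seat.

```bash
python3 -m inch '[[[0.0005,-0.0004,0.003],0,1],[[0.0005,-0.0004,0.006],0,1],[[0.0005,-0.0004,0.008],0,1],[[0.0005,-0.0004,0.009],0,1],[[0.0005,-0.0004,0.01],0,1],[[0.0005,-0.0004,0.01],0,1]]'; python3 st.py 35 2
```

```text
clock: 16.73
ee_pos: [553.6, -62.7, 35.7]
tcp_rot: [3.107, -0.464, 0.0]
force: [1.1, 1.2, 5.3]
finger_gap: 0.312
grasp_force: 80.2
(array([-0.0002,  0.0008,  0.0007]), np.float64(0.0007), np.float64(-0.2967659560318134)) [553.6 -62.7  35.7] [1.1 1.2 5.3] [ 0.39 -0.17 -0.05] 0.31165374327832834 -2.957
```

```bash
python3 -m inch '[[[0,0,0.0007],0,1],[[0,0,0.0007],0,1]]'; python3 -m inch '[[[0,0,0],0,-0.2],[[0,0,0],0,-0.2],[[0,0,0],0,-0.2],[[0,0,0],0,-0.2],[[0,0,-0.03],0,-0.2],[[0,0,-0.09],0,-0.2],[[0,0,-0.15],0,-0.2],[[0,0,-0.16],0,-0.2],[[0,0,-0.16],0,-0.2],[[0,0,-0.16],0,-0.2]]'; python3 st.py 35 2
python3 - <<'E'
from h import *
from station import ctrl
c=ctrl.camera("wrist");np.savez("w5.npz",**c);i=c["pixels"][...,::-1].copy()
p=np.load("jig.npy");J=[(-40,0,76),(40,0,63),(138,0,63),(-40,62,60),(-70,62,89),(-62,0,58),(150,0,58)]
print(((fish(c["K"],c["world_from_camera"],jw(p,J))-[190,0]+.5)*2-.5).round().tolist())
s=ctrl.camera("scene");np.savez("s5.npz",**s);s=s["pixels"][180:305,265:405,::-1]
cv2.imwrite("pics/w5.png",np.hstack([cv2.resize(i[:300,190:460],None,fx=2,fy=2,interpolation=cv2.INTER_CUBIC)]))
E
```

```text
clock: 16.98
ee_pos: [553.6, -62.7, 35.6]
tcp_rot: [3.107, -0.464, 0.001]
force: [-1.3, 2.2, 10.2]
finger_gap: 0.309
grasp_force: 80.9
clock: 18.23
ee_pos: [552.8, -62.6, 192.6]
tcp_rot: [3.107, -0.464, -0.005]
force: [0.1, 0.0, -0.7]
finger_gap: 0.6
grasp_force: 0.0
(array([0.001 , 0.0005, 0.1576]), np.float64(0.0006), np.float64(-0.29680760056070543)) [552.8 -62.6 192.6] [ 0.1  0.  -0.7] [-0.03  0.02  0.04] 0.6000623516446636 -2.957
[[270.0, 464.0], [270.0, 283.0], [270.0, 63.0], [141.0, 450.0], [134.0, 534.0], [270.0, 491.0], [270.0, 41.0]]
```

View pics/w5.png

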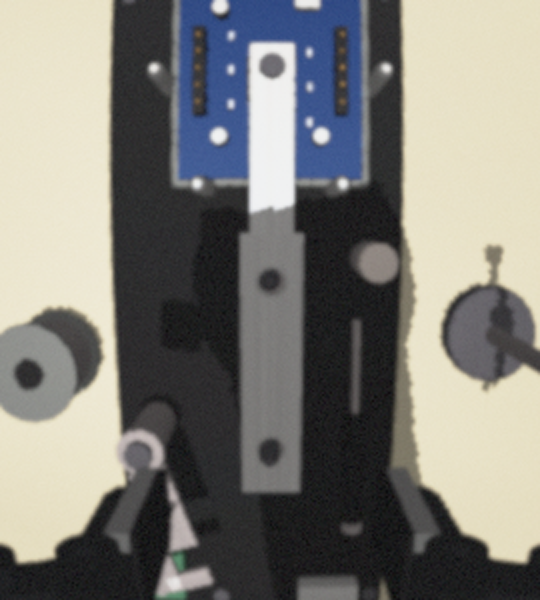

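The view shows the bar seated the right way round, with the screw at (271,66), the stud at (270,281), the pin at (270,452) and the bar end at (270,492). All are within a few pixels of the prediction. Next comes the latch.

```bash
cat > k.py <<'E'
from h import *
from station import ctrl
import sys
p=np.load("jig.npy");o=ctrl.observe()
print(delta(o,[505.6,12.9,70],p[2]-np.pi/2),o["ee_pos"].round(1))
E
python3 k.py
```

```text
(array([-0.0668, -0.0584,  0.1228]), np.float64(-1.5701), np.float64(-0.2967614488441289)) [552.8 -62.5 192.6]
```

```bash
python3 -m inch '[[[-0.067,-0.058,0],0.18,-1],[[-0.067,-0.058,0],0.36,-1],[[-0.067,-0.058,0],0.54,-1],[[-0.067,-0.058,0],0.72,-1],[[-0.067,-0.058,0],0.9,-1],[[-0.067,-0.058,0],1.08,-1],[[-0.067,-0.058,0],1.26,-1],[[-0.067,-0.058,0],1.44,-1],[[-0.067,-0.058,0],1.5715,-1],[[-0.067,-0.058,0.03],1.5715,-1]]'
python3 -m inch '[[[0,0,0.01],0,-1],[[0,0,0.01],0,-1]]'; python3 k.py
python3 - <<'E'
from h import *
from station import ctrl
c=ctrl.camera("wrist");i=c["pixels"][...,::-1]
p=np.load("jig.npy")
for a in (1.2,1.3,1.4,1.5):print(a,((fish(c["K"],c["world_from_camera"],jw(p,[(-40-30*np.sin(a),62-30*np.cos(a),89)]))-[190,100]+.5)*2-.5).round().tolist())
cv2.imwrite("pics/w6.png",cv2.resize(i[100:400,190:460],None,fx=2,fy=2,interpolation=cv2.INTER_CUBIC))
E
```

```text
clock: 19.58
ee_pos: [507.6, 12.4, 165.0]
tcp_rot: [-1.865, 2.525, -0.002]
force: [-0.1, -0.7, -0.6]
finger_gap: 1.006
grasp_force: 0.0
clock: 19.82
ee_pos: [505.7, 12.4, 153.5]
tcp_rot: [1.867, -2.524, -0.002]
force: [1.3, 0.6, -1.1]
finger_gap: 1.001
grasp_force: 0.0
(array([-0.0005,  0.0001,  0.0835]), np.float64(0.0), np.float64(-1.868166678897169)) [505.7  12.4 153.5]
1.2 [[271.0, 202.0]]
1.3 [[274.0, 210.0]]
1.4 [[276.0, 218.0]]
1.5 [[277.0, 226.0]]
```

View pics/w6.png

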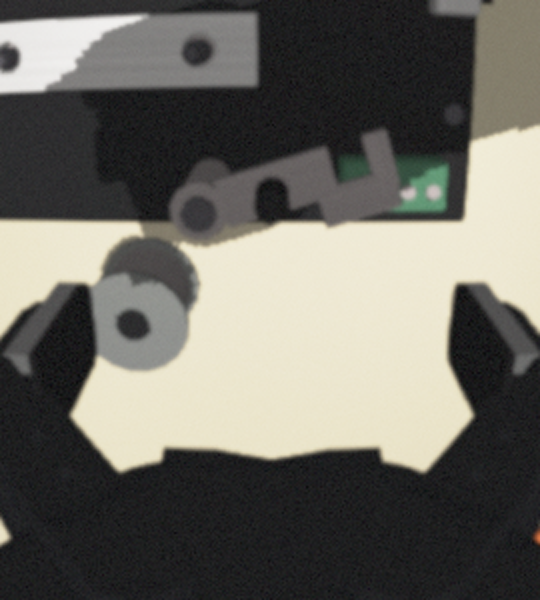

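The latch post is at (198,213), the knob at (272,192) and the slotted end at (365,190). The pads straddle the knob. I'll solve the latch angle from these before closing.

```bash
python3 - <<'E'
from h import *
from station import ctrl
c=ctrl.camera("wrist");p=np.load("jig.npy")
f=lambda J:((fish(c["K"],c["world_from_camera"],jw(p,J))-[190,100]+.5)*2-.5).round()
print("post",f([(-40,62,60),(-40,62,67),(-40,62,75)]).tolist(),"pin",f([(-40,0,76)]).tolist())
for a in (1.1,1.2,1.3,1.4):print(a,f([(-40-30*np.sin(a),62-30*np.cos(a),z) for z in (65,89)]).tolist())
E
```

```text
post [[203.0, 206.0], [201.0, 212.0], [199.0, 218.0]] pin [[195.0, 52.0]]
1.1 [[270.0, 177.0], [270.0, 193.0]]
1.2 [[273.0, 183.0], [273.0, 201.0]]
1.3 [[275.0, 190.0], [276.0, 209.0]]
1.4 [[277.0, 198.0], [278.0, 217.0]]
```

```bash
python3 -m inch '[[[0.002,0.001,0.04],0,-1],[[0.002,0.001,0.07],0,-1],[[0.002,0.001,0.083],0,-1],[[0.002,0.001,0.083],0,0],[[0.002,0.001,0.083],0,1],[[0.002,0.001,0.083],0,1],[[0.002,0.001,0.083],0,1],[[0.002,0.001,0.083],0,1],[[0.002,0.001,0.083],0,1],[[0.002,0.001,0.083],0,1]]' 25
python3 -m inch '[[[0,0,0],0,1],[[0,0,0],0,1]]'
```

```text
clock: 21.18
ee_pos: [505.1, 10.9, 72.4]
tcp_rot: [-1.867, 2.526, -0.0]
force: [-2.9, 0.1, 5.6]
finger_gap: 0.134
grasp_force: 25.4
clock: 21.42
ee_pos: [505.1, 10.9, 72.3]
tcp_rot: [-1.867, 2.526, -0.0]
force: [-3.0, 1.1, 5.2]
finger_gap: 0.138
grasp_force: 25.4
```

```bash
python3 -m inch '[[[0.0065,-0.0024,0],0,1],[[0.0115,-0.0056,0],0,1],[[0.0158,-0.0098,0],0,1],[[0.0192,-0.0147,0],0,1],[[0.0215,-0.0203,0],0,1],[[0.0227,-0.0261,0],0,1],[[0.0228,-0.0291,0],0,1],[[0.0228,-0.0291,0],0,1]]'
python3 -m inch '[[[0,-0.001,0],0,1],[[0,-0.002,0],0,1],[[0,-0.002,0],0,1]]'
```

```text
clock: 22.42
ee_pos: [523.8, -21.2, 71.7]
tcp_rot: [1.863, -2.522, 0.001]
force: [-8.6, -6.3, 7.9]
finger_gap: 0.137
grasp_force: 27.6
clock: 22.8
ee_pos: [525.3, -21.4, 71.7]
tcp_rot: [1.864, -2.522, -0.001]
force: [-10.7, -4.9, 9.9]
finger_gap: 0.138
grasp_force: 27.5
```

```bash
python3 -m inch '[[[0,-0.001,0],0,-1],[[0,-0.001,0],0,-1],[[0,-0.001,0],0,-1],[[0,-0.001,0],0,-1],[[0,-0.001,-0.05],0,-1],[[0,-0.001,-0.11],0,-1],[[-0.02,-0.03,-0.17],0,-1],[[-0.02,-0.03,-0.19],0,-1],[[-0.02,-0.03,-0.19],0,-1],[[-0.02,-0.03,-0.19],0,-1]]'
python3 - <<'E'
from h import *
from station import ctrl
c=ctrl.camera("wrist");i=c["pixels"][...,::-1]
p=np.load("jig.npy");J=[(-40,0,76),(40,0,63),(138,0,63),(-40,62,60),(-40,32,89)]
q=fish(c["K"],c["world_from_camera"],jw(p,J));lo=np.floor(q.min(0)-60).clip(0).astype(int);hi=np.ceil(q.max(0)+60).astype(int)
cr=i[lo[1]:hi[1],lo[0]:hi[0]];f=min(800/cr.shape[1],600/cr.shape[0]);print(((q-lo+.5)*f-.5).round().tolist(),f)
cv2.imwrite("pics/w7.png",cv2.resize(cr,None,fx=f,fy=f,interpolation=cv2.INTER_CUBIC))
o=ctrl.observe();print(o["joint_vel"].round(3),o["clock"])
E
```

```text
clock: 24.05
ee_pos: [562.2, -9.8, 260.3]
tcp_rot: [1.867, -2.525, -0.002]
force: [0.8, 0.2, -0.6]
finger_gap: 1.003
grasp_force: 0.0
[[626.0, 176.0], [413.0, 175.0], [176.0, 185.0], [620.0, 331.0], [629.0, 267.0]] 2.867383512544803
[-0.002  0.    -0.005  0.002  0.001 -0.001] 24.1
```

View pics/w7.png

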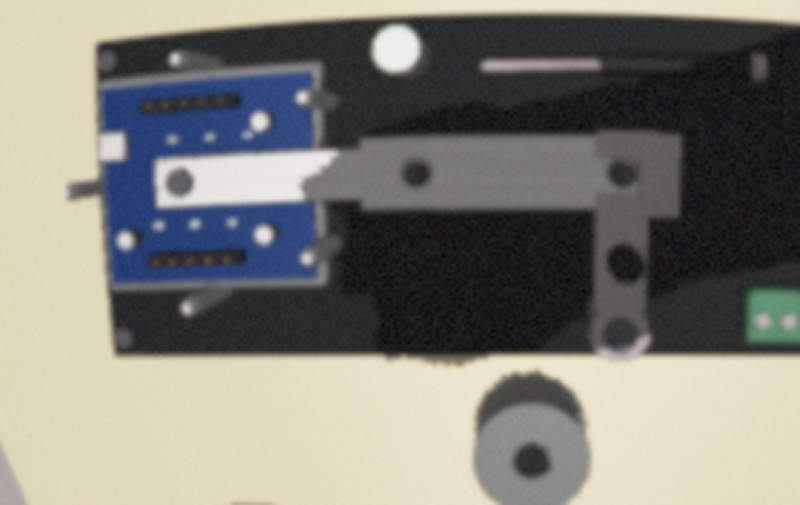

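The latch is home round the pin: the knob at (627,263) and post at (620,332) match angle 0. The bar is seated, with its screw at (180,182), stud at (416,174) and pin at (623,174). The gripper is clear and the bystanders in view are undisturbed, so I hand in.

```bash
python3 -c "
from station import ctrl
print(ctrl.job_done())"
```

```text
the job is handed in; nothing more can be done
None
```

The bar is turned end for end and seated on pin and stud with its foot over the chip, and the latch is home and released; I handed the job in at about 24 s, and no verdict was returned.

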